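# Thermometer case out of the spring clip

### The arm

A 7-joint arm with a two-finger parallel gripper is mounted at the origin on the work surface. World frame = base frame: x ahead of the robot, y to its left, z up, the work surface at z = 0. Lengths are in m, angles in rad, forces in N, time in s.
With the tool pointing down it reaches from about 0.4 to 0.85 m from the base axis. Payload 4.5 kg.
Tool frame: the origin (TCP) lies midway between the tips of the shut fingers; the grasp point (between the pads) lies 19 mm behind it; z points along the fingers, y is the line along which they close (so a half turn about z gives the same grasp; the last joint's range is limited). The gripper opens to 88 mm and grips with 3 to 60 N. Pads are 18 mm wide; open, the fingers measure 123 mm over their backs; the gripper's body (75 mm by 187 mm) begins 45 mm behind the grasp point.
Start: joints at [-1.16, 0.689, -0.195, 1.565, 0.157, 0.902, -0.215], TCP at [0.23, 0.581, 0.239] pointing down, gripper open.
Joint ranges: [-3.01, 3.01], [-0.46, 2.08], [-1.47, 1.51], [0.13, 2.56], [-1, 4.14], [0.04, 2.09], [-2.66, 2.66]. Speed limits (rad/s): [2.57, 2.57, 3.14, 3.14, 3.14, 3.14, 3.14].

### API

Orientations are given as a unit quaternion [x, y, z, w].
In Python, from plant import r gives the robot as it stands.
- The arm moves only by the tool move_arm, never from a script. Its argument "targets" is a list that holds one entry, the list of rows, each a list of 7 numbers: the opening, from 0 (shut) to 1 (fully open), then the shift along the tool's x, y, z in mm, then the turn, a rotation vector about the tool's x, y, z in degrees. In form: [[[claw, dx, dy, dz, ax, ay, az], ...]]. A call has 1 to 10 rows; each row is the pose to reach, as a shift and turn from the pose commanded when the call began, along the tool's axes at that moment; what a row does not reach only later rows make up. A row lasts 1/8 s, in which the tool goes at most 62.5 mm and 10.7 degrees, less where a joint would pass 70% of its speed; a pose out of reach is approached as far as the arm can. A call with a gripper value outside its range is refused whole. The fingers move at their own pace and stop on an object; "newtons" is the grip in N (left out, the last holds). Time passes only in rows, so rows that repeat a pose let the fingers close. It gives the time, the measured TCP pose, the force, the opening and the grip force at its end, in the units of the state.
- r.get_state(): the state, without advancing time (a new reading comes with each control period).
- r.snapshot(name): name is "scene" or "top"; returns the picture (480x640x3 uint8, red, green, blue); there is no depth.
- r.camera_info(name): a dict with "fx", "fy", "cx", "cy" (pixels), "R" (3x3) and "t" (3): a world point X has camera coordinates R X + t. Camera axes: x right, y down, z forward; pixel columns grow to the right and rows downward; lengths in m; the calibration is good to about 2 mm. A picture is of the moment at which its call begins. camera_info takes no time and is no camera call.
- r.finish_job(): hands the job in; it is judged then, once.
The state is a dict: "clock": time; "q": joint angles; "qd": joint speeds; "joint_torque": joint torques, N m; "tool_pos": TCP position; "eef_rot": TCP orientation; "contact_force": force on the tool from outside, world axes, zero at the start; "moment": the same for the moment, N m; "opening": opening from 0.0 (shut) to 1.0 (fully open); "finger_force": force on a finger pad.
Only numpy, scipy, OpenCV 4.12 (cv2) and the standard library are available. Lean on these libraries where they do the work, as an engineer would, in place of code of your own. Each camera call takes 0.05 s, during which the arm holds its last target. There are 200 camera calls.

### The job

Someone is ill: slide the blue thermometer case up out of its spring clip and lay it gently, flat, inside the bedside tray. If a container on the glass shelf stands in your way, move it aside on the shelf; all four containers must end standing upright on the glass shelf, and none may be knocked over.

Things in the scene. Friction and masses are not known exactly. Their poses are not given: they have to be found in the camera images.
- cabinet: Low mirror-faced countertop cabinet, fixed, 260 (x) x 380 (y) mm; its top is a plain glass shelf without rim, 60 mm above the counter. Origin at the centre of its underside; x points to its back, away from the robot, y to its left, z up. A white stile 34 mm wide, 14 mm thick stands on the shelf at x = +121 mm, y = 0, its top 200 mm above the counter; a bracket joins it to the clip.
- clip: Steel spring clip fixed to the stile: an open-fronted channel leaning back 40 degrees from upright, 69 mm wide outside, from z = -3 to 130 mm. Its frame: z up along the slope (the way the case slides out), y sideways as the cabinet's, x square into its back; the open front faces -x, to the robot and up. Origin: middle of the seated case's lower back edge, at (20, 0, 115) mm in the cabinet's frame.
- clip_mouth (a point): Point in the middle of the clip's front, at clip (-17, 0, 65) mm. Two side channels, inside 63 mm apart, hold only the long edges of the case; their front lips (14.5 to 17 mm in front of the back plane x = 0) leave a gap 49 mm wide, open from top to bottom. The back, 3 mm thick, is open over a middle strip 43 mm wide up to clip z = 86 mm and closed above that.
- clip_foot (a point): Point at clip (-6, 0, 0) mm: middle of the seated case's lower edge. The case rests only on two corner ledges (3 mm thick, 49 mm apart). Between them its lower edge is bare, with free space beneath down to the shelf, so closed fingertips can come in from the front, square to the clip or 5 to 20 degrees steeper, under the lower edge and push the case up the channel.
- clip_tongues (a point): Point at clip (-12, 0, 97) mm, midway between two brass spring tongues (clip z = 88 to 106 mm, |y| over 22 mm) that press on the front of the case, about 2.5 N each. Sliding the case takes about 4 to 12 N; it stays where it is left while it is under the tongues, so it need not be held there.
- case: Flat blue plastic thermometer case, plain box 12 mm thick (its x), 60 mm wide (y), 120 mm long (z), about 70 g. Origin at its centre. Seated, its axes are the clip's and its centre is at clip (-6, 0, 60) mm; its top edge is then 10 mm below the clip's rim, so it can be gripped by its two long edges only after being slid up. Free of the clip once slid up 130 mm; the lips hold it in until then.
- jar: Closed white pill jar with a green band, 56 mm diameter, 88 mm high, about 110 g, standing upright on the cabinet's glass shelf; origin at the centre of its underside, z up
- cup: Clear plastic measuring cup, empty and open, 48 mm diameter at the foot, 60 mm at the rim, 70 mm high, about 35 g, standing upright on the cabinet's glass shelf; origin at the centre of its underside, z up
- spray: Salmon-coloured silicone nasal spray bottle, body 50 mm diameter up to 72 mm height, then tapering to a slim white nozzle, 116 mm high in all, about 90 g, standing upright on the cabinet's glass shelf; origin at the centre of its underside, z up
- tin: Small aluminium tin with a press lid and a red disc on it, 64 mm diameter, 45 mm high, about 80 g, standing upright on the cabinet's glass shelf; origin at the centre of its underside, z up
- tray: Cream bedside tray, fixed, 210 (x) x 140 (y) mm outside, rim 16 mm high and 4 mm thick, inner floor 4 mm above the counter. Origin at the centre of its underside; x along its long side. It stands on the counter left or right of the cabinet.
- firstaid: White first-aid case with a green cross, fixed, 200 (x) x 130 (y) x 55 mm, on the counter on the other side. Origin at the centre of its underside.
Not all that is in view belongs to the job. Leave any yellow look-alike of the jar alone. What is shaped like the case but red is not meant.

How it is judged:
By the outcome, as a careful person would: the job done as asked, in the order asked, and still so for the second after the job is handed in, with the robot touching nothing.
It also fails if it takes over 72 s, if anything falls off the work surface, if the arm or the gripper's body presses on something with over 40 N, if the wrist force passes 120 N, or if a joint passes its speed limit or range.

## Working session

There is one attempt and no reset: what is moved stays moved. The work goes in short steps, Python scripts to look and compute and a tool call to move; the robot and the scene stay as the last step left them, time stands still between calls to the robot, and variables do not carry over. Pictures are saved under pics/ and viewed, at most 10 in all, crops included, and the job is handed in when it is done.

Besides the shell and the picture viewer there is one more tool, called after ">>>" in YAML: its name, and indented under it one key for each argument. move_arm: Moves the arm, as the interface text tells. Its arguments: {"type":"object","properties":{"targets":{"type":"array","items":{"type":"array","items":{"type":"array","items":{"type":"number"}}}},"newtons":{"type":"number"}},"required":["targets"]}

```bash
mkdir -p pics; ls; python3 - <<'E'
from plant import r
import cv2
for n in("scene","top"):
    im=r.snapshot(n); cv2.imwrite(f"pics/{n}0.png",im[...,::-1])
    c=r.camera_info(n); print(n,c)
s=r.get_state();print(s)
E
```

```text
pics
scene {'fx': 438.93543239702933, 'fy': 438.93543239702933, 'cx': 325.260227096288, 'cy': 235.69081177420406, 'R': array([[ 0.28379498,  0.95883081, -0.01019292],
       [ 0.72312912, -0.22098865, -0.65440682],
       [-0.62971794,  0.17834657, -0.75607395]]), 't': array([-0.16762418, -0.31519302,  1.43076916])}
top {'fx': 481.07054808630846, 'fy': 481.07054808630846, 'cx': 324.5368600141344, 'cy': 242.25585471385617, 'R': array([[ 0.02556826, -0.99962782, -0.00951204],
       [-0.99790799, -0.02495677, -0.05963902],
       [ 0.05937943,  0.01101701, -0.99817469]]), 't': array([4.06409927e-04, 5.34330071e-01, 1.19291014e+00])}
{'clock': 0.1, 'q': array([-1.16017008,  0.68987731, -0.19454147,  1.56620474,  0.15728115,
        0.90246864, -0.21508677]), 'qd': array([ 0.00129856, -0.00058416,  0.00149808, -0.00168347,  0.00106602,
       -0.00089976, -0.00060257]), 'joint_torque': array([-3.30608564e-03, -5.28500462e+01, -1.27193704e+00, -1.53838152e+01,
       -5.26451727e-02,  1.89664635e-03,  5.31530873e-05]), 'tool_pos': array([0.22980599, 0.58063748, 0.23801439]), 'eef_rot': array([ 1.87256070e-01,  9.82310821e-01, -7.77280379e-04, -1.05923348e-04]), 'contact_force': array([-0.23045366,  0.01187135, -0.75639474]), 'moment': array([0.05495907, 0.01697232, 0.00918456]), 'finger_force': 0.0, 'opening': 0.9997050562349741}
```

View pics/scene0.png

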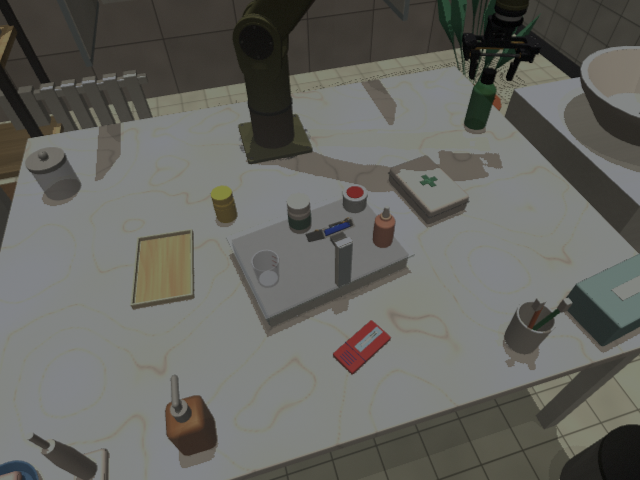

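View pics/top0.png

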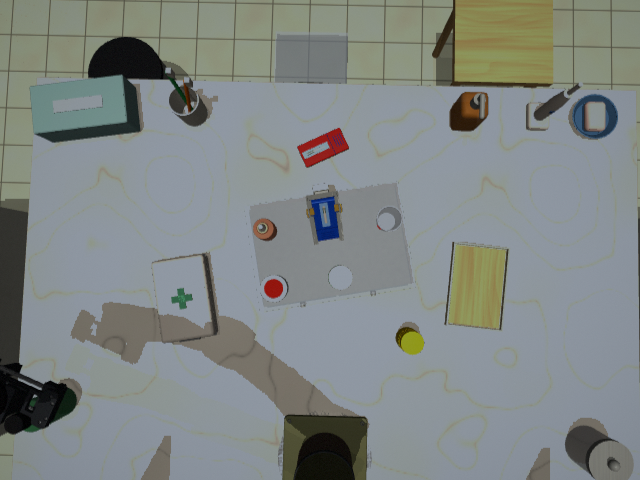

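Scene/top pictures: the blue case is in its clip at scene (338,228) / top (326,218). The look-alikes are the red case at top (323,147) / scene (362,347) and the yellow jar at top (410,342) / scene (224,204). The white jar at top (341,277) stands in front of the clip. The tray is at top (476,286), spray (263,229), tin (274,288), cup (388,218).

```bash
cat > h.py <<'E'
from plant import r
import cv2, numpy as np
from scipy.spatial.transform import Rotation as Ro
def ray(n,uv,z):
    c=r.camera_info(n);R,t=c["R"],c["t"];C=-R.T@t
    d=R.T@np.array([(uv[0]-c["cx"])/c["fx"],(uv[1]-c["cy"])/c["fy"],1]);return C+d*(z-C[2])/d[2]
def proj(n,X):
    c=r.camera_info(n);p=c["R"]@np.array(X)+c["t"];return np.array([c["fx"]*p[0]/p[2]+c["cx"],c["fy"]*p[1]/p[2]+c["cy"]])
def blobs(m,amin=20):
    n,l,s,c=cv2.connectedComponentsWithStats(m.astype(np.uint8));return [(tuple(c[i].round(1)),s[i]) for i in range(1,n) if s[i][4]>=amin]
E
python3 - <<'E'
from h import *
im=cv2.imread("pics/top0.png");hsv=cv2.cvtColor(im,cv2.COLOR_BGR2HSV)
for p in [(300,220),(360,250),(300,260),(420,260),(240,260),(341,277),(476,286),(388,218)]: print(p,im[p[1],p[0]],hsv[p[1],p[0]])
H,S,V=cv2.split(hsv)
def show(n,m):
    print(n,[(c,list(s)) for c,s in blobs(m)])
roi=np.zeros_like(H,bool);roi[170:340,230:520]=1
show("blue",(H>105)&(H<130)&(S>150)&roi)
show("red",((H<5)|(H>175))&(S>150)&roi)
show("salmon",(H>=3)&(H<18)&(S>80)&roi)
show("wood",(H>15)&(H<35)&(S>50)&roi)
g=im.copy()
crop=cv2.resize(im[170:350,230:430],None,fx=3,fy=3,interpolation=cv2.INTER_CUBIC);cv2.imwrite("pics/c1.png",crop)
E
```

```text
(300, 220) [136 134 131] [102   9 136]
(360, 250) [139 137 133] [100  11 139]
(300, 260) [138 137 133] [ 96   9 138]
(420, 260) [156 152 144] [100  20 156]
(240, 260) [164 153 144] [107  31 164]
(341, 277) [163 153 145] [107  28 163]
(476, 286) [ 89 147 144] [ 32 101 147]
(388, 218) [157 149 142] [106  24 157]
blue [((np.float64(325.3), np.float64(219.2)), [np.int32(311), np.int32(197), np.int32(28), np.int32(44), np.int32(698)])]
red [((np.float64(273.2), np.float64(288.1)), [np.int32(264), np.int32(279), np.int32(19), np.int32(19), np.int32(265)])]
salmon [((np.float64(265.2), np.float64(229.6)), [np.int32(253), np.int32(219), np.int32(24), np.int32(21), np.int32(308)])]
wood [((np.float64(336.3), np.float64(206.9)), [np.int32(334), np.int32(204), np.int32(5), np.int32(7), np.int32(31)]), ((np.float64(311.2), np.float64(211.2)), [np.int32(309), np.int32(208), np.int32(6), np.int32(8), np.int32(33)]), ((np.float64(477.9), np.float64(286.3)), [np.int32(448), np.int32(245), np.int32(60), np.int32(84), np.int32(3879)]), ((np.float64(407.9), np.float64(334.0)), [np.int32(396), np.int32(327), np.int32(28), np.int32(13), np.int32(274)])]
```

View pics/c1.png

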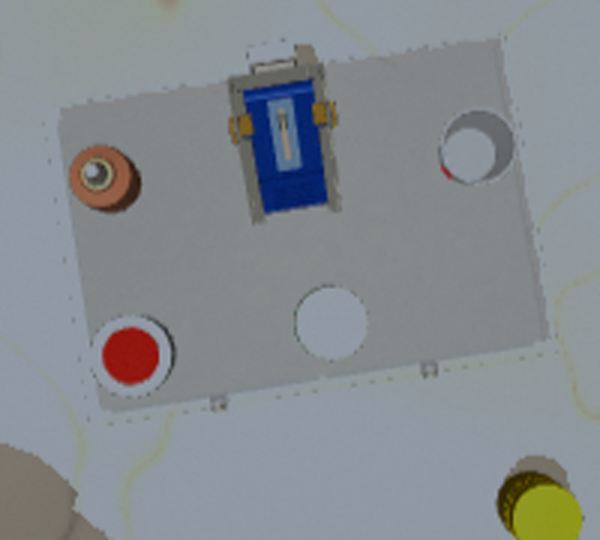

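The crop shows the chosen blue case with its brass tongues and white label, in the clip at crop (285,140), which is top (325,217). The shelf corners are at crop (58,107), (502,38), (548,340), (100,410). The jar lid, at crop (331,322), stands in the approach line.

```bash
python3 - <<'E'
from h import *
im=cv2.imread("pics/top0.png");hsv=cv2.cvtColor(im,cv2.COLOR_BGR2HSV);H,S,V=cv2.split(hsv)
T=lambda u,v:(230+u/3-.33,170+v/3-.33)
m=((V>118)&(V<142)&(S<18)).astype(np.uint8);m[:178]=0;m[312:]=0;m[:,:243]=0;m[:,418:]=0
m=cv2.morphologyEx(m,cv2.MORPH_CLOSE,np.ones((41,41)));m=cv2.morphologyEx(m,cv2.MORPH_OPEN,np.ones((9,9)))
c=max(cv2.findContours(m,0,2)[0],key=cv2.contourArea);rc=cv2.minAreaRect(c);print("mask rect",cv2.boxPoints(rc).round(1).tolist())
P=np.array([ray("top",T(*p),.06)[:2] for p in [(58,107),(502,38),(548,340),(100,410)]]) # BL BR FR FL
print(P.round(4), [round(np.linalg.norm(P[i]-P[i-1]),4) for i in range(4)])
ctr=P.mean(0);dy=(P[0]-P[1])+(P[3]-P[2]);yaw=np.arctan2(-dy[0],dy[1]);dx=(P[0]-P[3])+(P[1]-P[2])
print("cab",ctr,np.degrees(yaw),np.degrees(np.arctan2(dx[1],dx[0])))
R=np.array([[np.cos(yaw),-np.sin(yaw)],[np.sin(yaw),np.cos(yaw)]])
for n,p,z in [("jar",(331,322),.148),("cup",(478,148),.13),("tin",(132,355),.105),("spray",(95,172),.176)]:
    X=ray("top",T(*p),z)[:2];print(n,X.round(4),"cab",(R.T@(X-ctr)).round(4))
s,k=np.sin(np.radians(40)),np.cos(np.radians(40))
def clip(x,y,z):
    q=np.array([.02+x*k+z*s,y,.115-x*s+z*k]);return np.r_[ctr+R@q[:2],q[2]]
for n in("top","scene"): print(n,[proj(n,clip(*p)).round(1).tolist() for p in [(-12,27,97),(-12,-27,97),(-12,0,0),(-12,0,120)] for p in [np.array(p)/1000]])
w=((H>15)&(H<35)&(S>50)).astype(np.uint8);w[:,:440]=0;w[:235]=0;w[340:]=0
c=max(cv2.findContours(w,0,2)[0],key=cv2.contourArea);b=cv2.boxPoints(cv2.minAreaRect(c));Q=np.array([ray("top",p,.004)[:2] for p in b])
print("tray",Q.round(4).tolist(),Q.mean(0),[np.linalg.norm(Q[i]-Q[i-1]).round(3) for i in range(4)])
sc=cv2.imread("pics/scene0.png");h2=cv2.cvtColor(sc,cv2.COLOR_BGR2HSV)
mb=(h2[...,0]>105)&(h2[...,0]<130)&(h2[...,1]>150);mb[:150]=0;mb[300:]=0;print("scene blue",[(c,list(map(int,s))) for c,s in blobs(mb)])
# IK-independent: current tool axes
st=r.get_state();M=Ro.from_quat(st["eef_rot"]).as_matrix();print(M.round(3))
E
```

```text
mask rect [[247.0, 196.89999389648438], [398.1000061035156, 174.0], [415.6000061035156, 289.20001220703125], [264.3999938964844, 312.1000061035156]]
[[ 0.617   0.1997]
 [ 0.6821 -0.1593]
 [ 0.4387 -0.2002]
 [ 0.3735  0.1574]] [np.float64(0.2471), np.float64(0.3648), np.float64(0.2468), np.float64(0.3635)]
cab [ 0.52781657 -0.00058692] 10.305441848891805 9.687369103014495
jar [ 0.4496 -0.024 ] cab [-0.0811 -0.009 ]
cup [ 0.5841 -0.1329] cab [ 0.0317 -0.1402]
tin [0.4198 0.128 ] cab [-0.0833  0.1459]
spray [0.5546 0.1512] cab [0.0535 0.1445]
top [[312.7, 208.6], [337.6, 204.8], [329.6, 237.7], [324.0, 198.7]]
scene [[342.9, 224.9], [319.6, 233.8], [318.8, 232.9], [334.7, 228.4]]
tray [[0.337, -0.3], [0.5389, -0.3164], [0.5301, -0.4487], [0.3287, -0.4311]] [ 0.43368185 -0.37405877] [np.float64(0.131), np.float64(0.203), np.float64(0.133), np.float64(0.202)]
scene blue [((np.float64(336.1), np.float64(228.0)), [325, 223, 24, 12, 107])]
[[-0.93   0.368 -0.   ]
 [ 0.368  0.93  -0.001]
 [-0.    -0.002 -1.   ]]
```

```bash
cat >> h.py <<'E'
YAW=np.radians(10.2);CTR=np.array([.5225,.0026,0]);RC=Ro.from_euler("z",YAW).as_matrix()
K,S_=np.cos(np.radians(40)),np.sin(np.radians(40))
def cab(x,y,z): return CTR+RC@np.array([x,y,z])/1000
def clip(x,y,z): return cab(20+x*K+z*S_,y,115-x*S_+z*K)
def toolR(p,yaw=YAW):
    p=np.radians(p);Q=Ro.from_euler("z",yaw).as_matrix();z=Q@[np.cos(p),0,-np.sin(p)];y=Q@[0,1,0];return np.c_[np.cross(y,z),y,z]
def d(*poses):
    s=r.get_state();M=Ro.from_quat(s["eef_rot"]).as_matrix()
    print("pos",s["tool_pos"].round(4),"F",s["contact_force"].round(1),"open",round(s["opening"],3),"t",s["clock"])
    for X,T in poses: print((M.T@(np.array(X)-s["tool_pos"])*1000).round(1).tolist(),np.degrees(Ro.from_matrix(M.T@T).as_rotvec()).round(1).tolist())
E
python3 - <<'E'
from h import *
d(((.4496,-.024,.24),toolR(90)),((.4496,-.024,.105),toolR(90)))
print(cab(-76,-140,105))
E
```

```text
pos [0.2298 0.5806 0.238 ] F [-0.2  0.  -0.8] open 1.0 t 0.1
[-426.8, -481.4, -1.2] [-0.1, -0.0, -31.8]
[-426.8, -481.2, 133.8] [-0.1, -0.0, -31.8]
[ 0.472493   -0.14864583  0.105     ]
```

>>> move_arm:
  targets:
    - [[1,-427,-481,-1,0,0,-32],[1,-427,-481,-1,0,0,-32],[1,-427,-481,-1,0,0,-32],[1,-427,-481,-1,0,0,-32],[1,-427,-481,-1,0,0,-32],[1,-427,-481,-1,0,0,-32],[1,-427,-481,-1,0,0,-32],[1,-427,-481,-1,0,0,-32],[1,-427,-481,-1,0,0,-32],[1,-427,-481,-1,0,0,-32]]

```text
clock: 1.35
tool_pos: [0.4442, -0.0081, 0.2396]
eef_rot: [-0.091, 0.996, 0.0, 0.0]
contact_force: [1.3, 1.1, 0.8]
opening: 1.002
finger_force: 0.0
```

```bash
python3 - <<'E'
from h import *
d(((.4496,-.024,.24),toolR(90)),((.4496,-.024,.105),toolR(90)))
E
```

```text
pos [ 0.4442 -0.0081  0.2396] F [1.3 1.1 0.8] open 1.002 t 1.35
[-2.4, -16.7, -0.4] [0.0, 0.0, 0.2]
[-2.4, -16.7, 134.6] [0.0, 0.0, 0.2]
```

>>> move_arm:
  targets:
    - [[1,0,0,0,0,0,0],[1,0,0,0,0,0,0]]

```text
clock: 1.6
tool_pos: [0.4435, -0.0055, 0.2395]
eef_rot: [-0.091, 0.996, 0.0, -0.0]
contact_force: [0.1, 0.2, -0.2]
opening: 1.0
finger_force: 0.0
```

```bash
python3 - <<'E'
from h import *
d(((.4496,-.024,.24),toolR(90)),((.4496,-.024,.105),toolR(90)))
E
```

```text
pos [ 0.4435 -0.0055  0.2395] F [ 0.1  0.2 -0.2] open 1.0 t 1.6
[-2.7, -19.3, -0.5] [0.1, -0.0, 0.2]
[-2.8, -19.4, 134.5] [0.1, -0.0, 0.2]
```

>>> move_arm:
  targets:
    - [[1,-3,-19,0,0,0,0],[1,-3,-19,50,0,0,0],[1,-3,-19,100,0,0,0],[1,-3,-19,134,0,0,0],[1,-3,-19,134,0,0,0],[0.5,-3,-19,134,0,0,0],[0.5,-3,-19,134,0,0,0],[0.5,-3,-19,134,0,0,0],[0.5,-3,-19,134,0,0,0],[0.5,-3,-19,134,0,0,0]]
  newtons: 15

```text
clock: 2.85
tool_pos: [0.4507, -0.0243, 0.1064]
eef_rot: [-0.091, 0.996, -0.0, 0.001]
contact_force: [-0.8, 0.1, 6.7]
opening: 0.626
finger_force: 15.0
```

>>> move_arm:
  targets:
    - [[0.5,0,0,-8,0,0,0],[0.5,0,-30,-8,0,0,0],[0.5,0,-70,-8,0,0,0],[0.5,0,-105,-8,0,0,0],[0.5,0,-127,-8,0,0,0],[0.5,0,-127,-8,0,0,0],[0.5,0,-127,-3,0,0,0],[0.5,0,-127,0,0,0,0],[0.5,0,-127,0,0,0,0]]

```text
clock: 3.98
tool_pos: [0.4729, -0.1475, 0.1061]
eef_rot: [-0.092, 0.996, 0.0, -0.0]
contact_force: [-1.8, 0.7, 5.5]
opening: 0.626
finger_force: 15.0
```

>>> move_arm:
  targets:
    - [[0.75,0,0,0,0,0,0],[0.85,0,0,0,0,0,0],[0.9,0,0,0,0,0,0],[0.9,0,0,-20,0,0,0],[0.9,0,0,-60,0,0,0],[0.9,0,0,-120,0,0,0],[0.9,0,0,-170,0,0,0],[0.9,0,0,-170,0,0,0]]

```text
clock: 4.97
tool_pos: [0.4754, -0.1493, 0.279]
eef_rot: [-0.09, 0.996, -0.001, 0.004]
contact_force: [1.0, -0.8, -1.6]
opening: 0.902
finger_force: 0.0
```

```bash
python3 - <<'E'
from h import *
cv2.imwrite("pics/top1.png",cv2.resize(r.snapshot("top")[170:350,230:430,::-1],None,fx=3,fy=3,interpolation=cv2.INTER_CUBIC))
cv2.imwrite("pics/scene1.png",cv2.resize(r.snapshot("scene")[150:330,200:440,::-1],None,fx=3,fy=3,interpolation=cv2.INTER_CUBIC))
T=toolR(50)
st=clip(-2,0,-13)
# pre: back off along tool -z
d((st-T[:,2]*.10-T[:,0]*-.0,T),(st,T))
E
```

```text
pos [ 0.4728 -0.1494  0.2755] F [-0.7 -0.1  0.2] open 0.901 t 5.075
[-22.2, 140.7, 92.5] [0.0, -40.0, 0.2]
[-86.5, 140.6, 169.1] [0.0, -40.0, 0.2]
```

View pics/scene1.png

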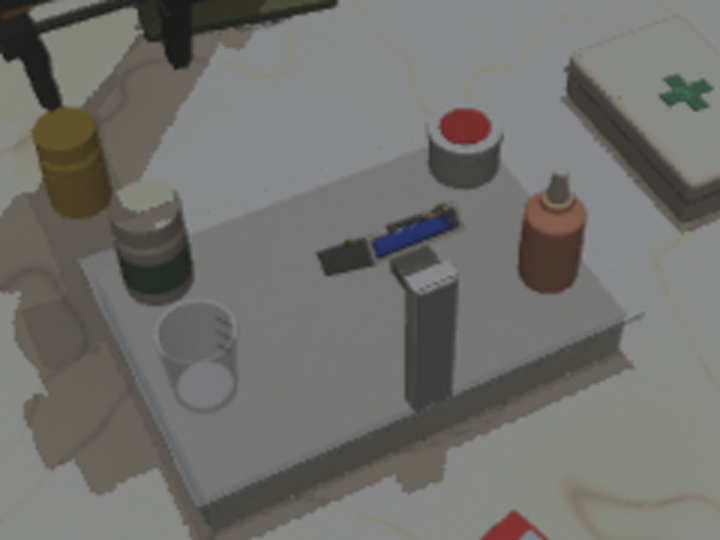

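>>> move_arm:
  targets:
    - [[0,-22,141,70,0,-40,0],[0,-22,141,70,0,-40,0],[0,-22,141,70,0,-40,0],[0,-22,141,70,0,-40,0],[0,-22,141,70,0,-40,0],[0,-22,141,92,0,-40,0],[0,-22,141,92,0,-40,0],[0,-22,141,92,0,-40,0]]

```text
clock: 6.08
tool_pos: [0.4573, -0.0366, 0.1805]
eef_rot: [-0.091, 0.976, -0.047, 0.191]
contact_force: [-0.3, -0.4, -2.1]
opening: 0.017
finger_force: 0.0
```

```bash
python3 - <<'E'
from h import *
T=toolR(50)
d((clip(-2,0,-20)-T[:,2]*.10,T),(clip(-2,0,-20),T),(clip(-2,0,-2),T),(clip(-2,0,72),T))
cv2.imwrite("pics/top2.png",cv2.resize(r.snapshot("top")[170:350,230:430,::-1],None,fx=3,fy=3,interpolation=cv2.INTER_CUBIC))
E
```

```text
pos [ 0.4573 -0.0366  0.1805] F [-0.3 -0.4 -2.1] open 0.017 t 6.075
[-11.4, 27.3, 3.9] [-6.7, -18.5, 3.0]
[-43.3, 38.1, 98.0] [-6.7, -18.5, 3.0]
[-59.1, 36.5, 89.5] [-6.7, -18.5, 3.0]
[-124.0, 30.0, 54.6] [-6.7, -18.5, 3.0]
```

View pics/top2.png

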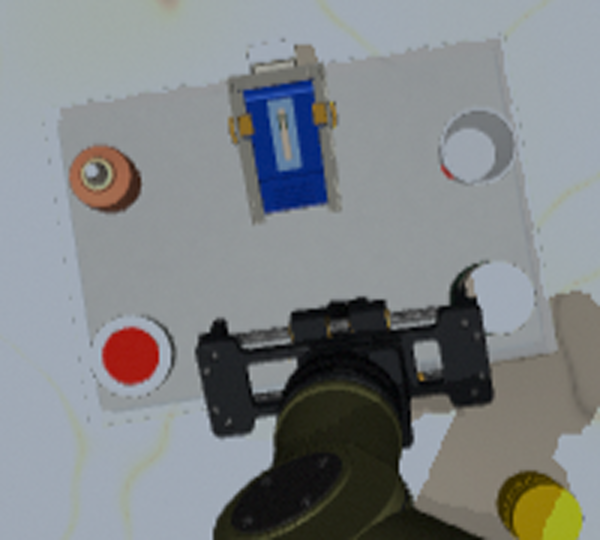

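The picture shows the gripper at crop (345,360), short of its pre-pose. The jar, at (500,298), is clear and upright. I'll continue the move.

>>> move_arm:
  targets:
    - [[0,-11,27,4,-6.7,-18.5,3],[0,-11,27,4,-6.7,-18.5,3],[0,-11,27,4,-6.7,-18.5,3],[0,-11,27,4,-6.7,-18.5,3]]

```text
clock: 6.62
tool_pos: [0.501, -0.019, 0.186]
eef_rot: [-0.084, 0.943, 0.033, 0.321]
contact_force: [0.1, 1.3, 1.0]
opening: 0.007
finger_force: 0.0
```

```bash
python3 - <<'E'
from h import *
T=toolR(50)
d((clip(-2,0,-20)-T[:,2]*.10,T),(clip(-2,0,-20),T),(clip(-2,0,-2),T),(clip(-2,0,72),T))
s=r.get_state();print(s["q"].round(2),s["qd"].round(2))
E
```

```text
pos [ 0.501 -0.019  0.186] F [0.1 1.3 1. ] open 0.007 t 6.625
[31.9, 17.4, -13.8] [0.5, -2.3, -0.2]
[27.8, 16.6, 86.1] [0.5, -2.3, -0.2]
[10.2, 16.7, 82.3] [0.5, -2.3, -0.2]
[-62.1, 17.1, 66.5] [0.5, -2.3, -0.2]
[ 0.75  1.05 -1.47  2.56  2.07  1.17 -0.3 ] [ 0.05  0.01 -0.04 -0.01  0.25 -0.07 -0.04]
```

```bash
python3 - <<'E'
from h import *
T=toolR(60);f=clip(-2,0,-22)
d((f-T[:,2]*.07+[0,0,.02],T),(f-T[:,2]*.04,T),(f,T))
E
```

```text
pos [ 0.501 -0.019  0.186] F [0.1 1.3 1. ] open 0.007 t 6.625
[8.2, 17.4, 1.4] [0.5, 7.7, -0.2]
[24.4, 16.9, 46.9] [0.5, 7.7, -0.2]
[29.8, 16.6, 86.6] [0.5, 7.7, -0.2]
```

>>> move_arm:
  targets:
    - [[0,8,17,1,0.5,7.7,0],[0,8,17,1,0.5,7.7,0],[0,8,17,1,0.5,7.7,0],[0,8,17,1,0.5,7.7,0],[0,8,17,1,0.5,7.7,0]]

```text
clock: 7.25
tool_pos: [0.4941, -0.0002, 0.1849]
eef_rot: [-0.087, 0.961, 0.023, 0.262]
contact_force: [0.6, -1.2, 1.1]
opening: 0.005
finger_force: 0.0
```

```bash
python3 - <<'E'
from h import *
T=toolR(60);f=clip(-2,0,-22)
d((f-T[:,2]*.07+[0,0,.02],T),(f-T[:,2]*.04,T),(f,T))
s=r.get_state();print(s["q"].round(2),s["qd"].round(2))
E
```

```text
pos [ 4.941e-01 -2.000e-04  1.849e-01] F [ 0.6 -1.2  1.1] open 0.005 t 7.25
[4.4, -2.3, 3.1] [0.0, 0.5, 0.1]
[14.8, -2.3, 50.3] [0.0, 0.5, 0.1]
[15.2, -2.3, 90.3] [0.0, 0.5, 0.1]
[ 0.7   0.97 -1.43  2.47  1.88  1.07 -0.21] [ 0.   -0.   -0.   -0.01 -0.    0.   -0.  ]
```

>>> move_arm:
  targets:
    - [[0,15,-2,25,0,0,0],[0,15,-2,50,0,0,0],[0,15,-2,50,0,0,0],[0,15,-2,65,0,0,0],[0,15,-2,78,0,0,0],[0,15,-2,90,0,0,0],[0,15,-2,90,0,0,0],[0,15,-2,90,0,0,0]]

```text
clock: 8.25
tool_pos: [0.5272, 0.0041, 0.1003]
eef_rot: [-0.086, 0.961, 0.024, 0.263]
contact_force: [0.0, -0.6, 0.5]
opening: 0.004
finger_force: 0.0
```

```bash
python3 - <<'E'
from h import *
T=toolR(60)
d((clip(-2,0,-22),T),(clip(-2,0,-10),T),(clip(-2,0,60),T),(clip(-2,0,65),T))
s=r.get_state();print(s["q"].round(2))
cv2.imwrite("pics/top3.png",cv2.resize(r.snapshot("top")[170:350,230:430,::-1],None,fx=3,fy=3,interpolation=cv2.INTER_CUBIC))
E
```

```text
pos [0.5272 0.0041 0.1003] F [ 0.  -0.6  0.5] open 0.004 t 8.25
[1.0, -0.6, 0.5] [0.0, 0.6, 0.1]
[-10.3, -0.6, -3.5] [0.0, 0.6, 0.1]
[-76.4, -0.7, -26.8] [0.0, 0.6, 0.1]
[-81.1, -0.7, -28.5] [0.0, 0.6, 0.1]
[ 0.62  1.19 -1.31  2.43  2.08  1.19 -0.24]
```

View pics/top3.png

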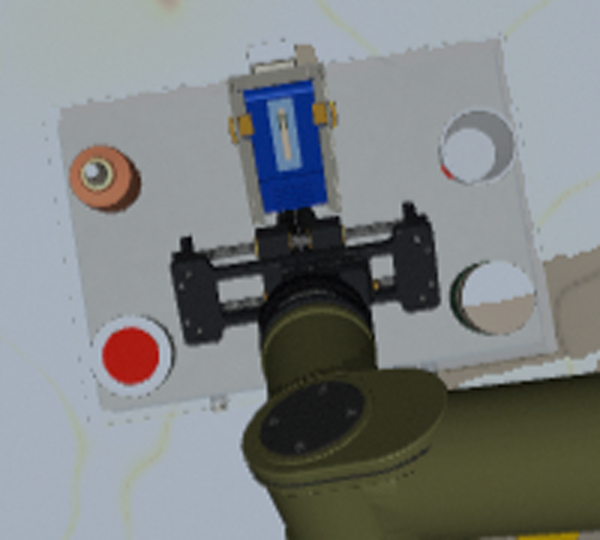

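The fingers sit centred under the case at crop (297,215), with no contact. Next I push the case up the channel.

>>> move_arm:
  targets:
    - [[0,-8,0,-3,0,0,0],[0,-14,0,-5,0,0,0],[0,-20,0,-7,0,0,0],[0,-26,0,-9,0,0,0],[0,-32,0,-11,0,0,0],[0,-38,0,-13,0,0,0],[0,-38,0,-13,0,0,0]]

```text
clock: 9.18
tool_pos: [0.5521, 0.0083, 0.1306]
eef_rot: [-0.087, 0.961, 0.023, 0.262]
contact_force: [-5.9, -1.4, -3.5]
opening: 0.003
finger_force: 3.4
```

```bash
python3 - <<'E'
from h import *
T=toolR(60)
d((clip(-2,0,20),T),(clip(-2,0,67),T),(clip(-4,0,67),T))
im=cv2.cvtColor(r.snapshot("scene"),cv2.COLOR_RGB2HSV);m=(im[...,0]>105)&(im[...,0]<130)&(im[...,1]>150);m[:150]=0;m[300:]=0
print([(c,list(map(int,s))) for c,s in blobs(m)])
for z in (120,150,170,190):print(z,proj("scene",clip(-12,0,z)).round(1),proj("scene",clip(0,0,z)).round(1))
E
```

```text
pos [0.5521 0.0083 0.1306] F [-5.9 -1.4 -3.5] open 0.003 t 9.175
[-1.6, -0.3, -0.3] [0.0, 0.4, 0.1]
[-45.9, -0.4, -16.0] [0.0, 0.4, 0.1]
[-45.2, -0.4, -17.9] [0.0, 0.4, 0.1]
[((np.float64(340.2), np.float64(227.0)), [327, 221, 27, 13, 130])]
120 [335.4 226.2] [337.4 231.7]
150 [340.  224.8] [342.2 230.5]
170 [343.3 223.8] [345.5 229.7]
190 [346.7 222.8] [348.9 228.8]
```

>>> move_arm:
  targets:
    - [[0,-6,0,-2,0,0,0],[0,-12,0,-4,0,0,0],[0,-18,0,-6,0,0,0],[0,-24,0,-8,0,0,0],[0,-30,0,-10,0,0,0],[0,-36,0,-12,0,0,0],[0,-41,0,-14,0,0,0],[0,-46,0,-16,0,0,0],[0,-46,0,-16,0,0,0]]

```text
clock: 10.35
tool_pos: [0.5825, 0.0137, 0.1674]
eef_rot: [-0.087, 0.961, 0.023, 0.261]
contact_force: [-7.1, -1.8, -2.5]
opening: 0.006
finger_force: 3.9
```

```bash
python3 - <<'E'
from h import *
T=toolR(60)
d((clip(-2,0,67),T),(clip(-2,0,72),T))
im=cv2.cvtColor(r.snapshot("scene"),cv2.COLOR_RGB2HSV);m=(im[...,0]>105)&(im[...,0]<130)&(im[...,1]>150);m[:150]=0;m[300:]=0
print([(c,list(map(int,s))) for c,s in blobs(m)])
t=r.snapshot("top");h=cv2.cvtColor(t,cv2.COLOR_RGB2HSV);m=(h[...,0]>105)&(h[...,0]<130)&(h[...,1]>150);m[:150]=0;m[260:]=0
print([(c,list(map(int,s))) for c,s in blobs(m)])
for z in (190,200,210):print(z,proj("top",clip(-12,0,z)).round(1),proj("top",clip(0,0,z)).round(1),proj("scene",clip(-12,0,z)).round(1),proj("scene",clip(0,0,z)).round(1))
print(r.get_state()["q"].round(2))
E
```

```text
pos [0.5825 0.0137 0.1674] F [-7.1 -1.8 -2.5] open 0.006 t 10.35
[-0.6, -0.3, 0.1] [-0.0, 0.4, 0.1]
[-5.3, -0.3, -1.6] [-0.0, 0.4, 0.1]
[((np.float64(347.5), np.float64(225.0)), [329, 218, 34, 15, 156])]
[((np.float64(321.2), np.float64(190.1)), [304, 166, 33, 50, 985])]
190 [318.8 175.3] [318.2 171.6] [346.7 222.8] [348.9 228.8]
200 [318.2 171.3] [317.6 167.6] [348.5 222.3] [350.7 228.4]
210 [317.6 167.3] [317.  163.7] [350.3 221.8] [352.6 227.9]
[ 0.64  1.04 -1.35  2.24  1.86  1.02 -0.02]
```

>>> move_arm:
  targets:
    - [[0,6,0,2,0,0,0],[0,6,0,-15,0,0,0],[0,6,0,-45,0,0,0],[0,6,0,-80,0,0,0],[0,6,0,-80,0,0,0]]

```text
clock: 11.08
tool_pos: [0.5397, 0.0066, 0.2376]
eef_rot: [-0.087, 0.96, 0.023, 0.266]
contact_force: [0.9, 0.1, 1.4]
opening: 0.004
finger_force: 0.0
```

```bash
python3 - <<'E'
from h import *
T=toolR(40)
d((clip(-70,0,158),T),(clip(3,0,158),T))
print(r.get_state()["q"].round(2))
E
```

```text
pos [0.5397 0.0066 0.2376] F [0.9 0.1 1.4] open 0.004 t 11.075
[-65.5, -1.2, -11.4] [-0.0, -19.1, 0.2]
[-89.3, -1.1, 57.6] [-0.0, -19.1, 0.2]
[ 0.73  0.85 -1.42  2.3   1.71  0.92  0.01]
```

>>> move_arm:
  targets:
    - [[0,-33,0,-8,0,-9,0],[0.3,-65,-1,-11,0,-19,0],[1,-65,-1,-11,0,-19,0],[1,-65,-1,-11,0,-19,0],[1,-65,-1,-11,0,-19,0],[1,-65,-1,-11,0,-19,0]]

```text
clock: 11.82
tool_pos: [0.5888, 0.014, 0.2764]
eef_rot: [-0.081, 0.904, 0.037, 0.417]
contact_force: [-0.1, -0.2, -0.0]
opening: 0.55
finger_force: 0.0
```

```bash
python3 - <<'E'
from h import *
T=toolR(40)
d((clip(-70,0,158),T),(clip(3,0,158),T))
print(r.get_state()["q"].round(2))
cv2.imwrite("pics/top4.png",cv2.resize(r.snapshot("top")[130:310,230:430,::-1],None,fx=3,fy=3,interpolation=cv2.INTER_CUBIC))
E
```

```text
pos [0.5888 0.014  0.2764] F [-0.1 -0.2 -0. ] open 0.55 t 11.825
[-3.9, 0.5, -2.5] [0.0, -0.5, 0.0]
[-4.5, 0.5, 70.5] [0.0, -0.5, 0.0]
[ 0.72  0.9  -1.41  2.41  2.2   1.05 -0.34]
```

View pics/top4.png

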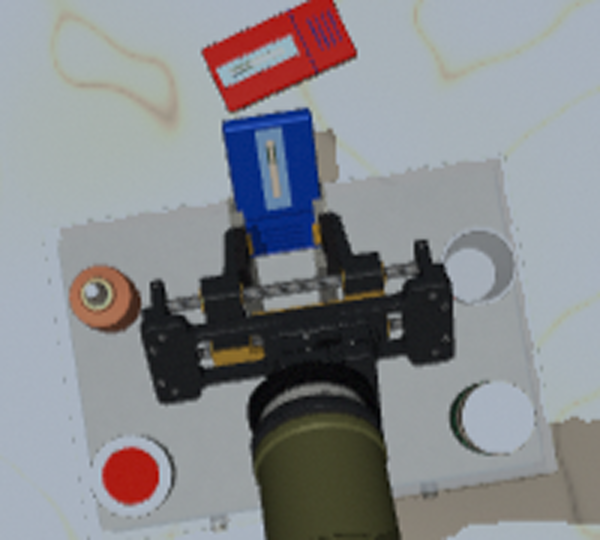

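The case has stayed up, with its top edge at crop (268,115), and the fingers straddle its centreline. I'll open fully, close in and grip.

>>> move_arm:
  targets:
    - [[1,-4,0,0,0,0,0],[1,-4,0,0,0,0,0],[1,-4,0,0,0,0,0],[1,-4,0,0,0,0,0],[1,-4,0,25,0,0,0],[1,-4,0,50,0,0,0],[1,-4,0,62,0,0,0],[1,-4,0,70,0,0,0],[1,-4,0,70,0,0,0],[1,-4,0,70,0,0,0]]

```text
clock: 13.12
tool_pos: [0.6433, 0.0241, 0.2343]
eef_rot: [-0.082, 0.904, 0.037, 0.418]
contact_force: [1.4, -0.9, 0.6]
opening: 1.0
finger_force: 0.0
```

```bash
python3 - <<'E'
from h import *
T=toolR(40)
d((clip(3,0,158),T))
print(r.get_state()["q"].round(2))
E
```

```text
pos [0.6433 0.0241 0.2343] F [ 1.4 -0.9  0.6] open 1.0 t 13.125
[-0.6, 0.2, 1.0] [0.1, -0.4, 0.1]
[ 0.65  1.02 -1.33  2.3   2.28  1.06 -0.28]
```

>>> move_arm:
  targets:
    - [[0.5,0,0,0,0,0,0],[0.5,0,0,0,0,0,0],[0.5,0,0,0,0,0,0],[0.5,0,0,0,0,0,0],[0.5,0,0,0,0,0,0],[0.5,0,0,0,0,0,0]]
  newtons: 30

```text
clock: 13.88
tool_pos: [0.6436, 0.0239, 0.234]
eef_rot: [-0.081, 0.904, 0.037, 0.418]
contact_force: [-2.3, -1.7, 2.8]
opening: 0.679
finger_force: 30.0
```

>>> move_arm:
  targets:
    - [[0.5,-8,0,0,0,0,0],[0.5,-16,0,0,0,0,0],[0.5,-24,0,0,0,0,0],[0.5,-32,0,0,0,0,0],[0.5,-42,0,0,0,0,0],[0.5,-52,0,0,0,0,0],[0.5,-62,0,0,0,0,0],[0.5,-75,0,0,0,0,0],[0.5,-90,0,0,0,0,0],[0.5,-90,0,0,0,0,0]]

```text
clock: 15.12
tool_pos: [0.7023, 0.0347, 0.3043]
eef_rot: [-0.081, 0.904, 0.037, 0.419]
contact_force: [0.2, 0.1, 0.2]
opening: 0.678
finger_force: 30.0
```

```bash
python3 - <<'E'
from h import *
d()
print(r.get_state()["q"].round(2))
cv2.imwrite("pics/scene5.png",cv2.resize(r.snapshot("scene")[120:320,240:440,::-1],None,fx=3,fy=3,interpolation=cv2.INTER_CUBIC))
E
```

```text
pos [0.7023 0.0347 0.3043] F [0.2 0.1 0.2] open 0.678 t 15.125
[ 0.64  0.9  -1.32  2.08  2.08  0.86 -0.09]
```

View pics/scene5.png

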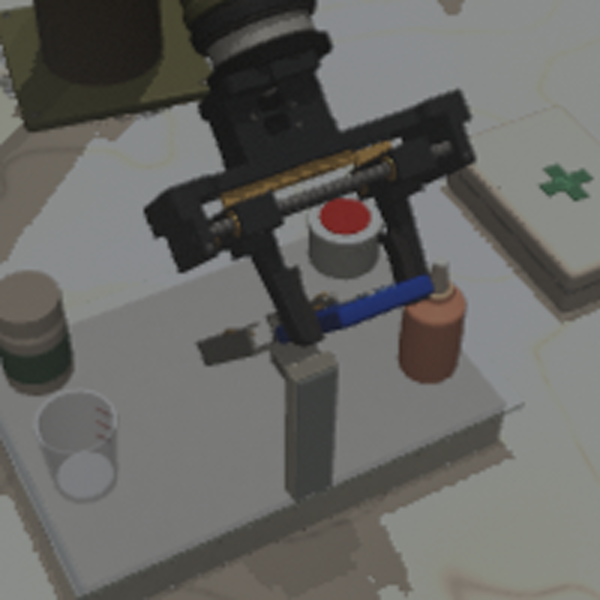

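The case is free of the clip and held level across the fingers at crop (385,300). Next I lift it, carry it to the tray and turn the tool to vertical.

```bash
cat >> h.py <<'E'
TY=np.radians(-4.8);TP=np.array([.4526,-.3756,0])
E
python3 - <<'E'
from h import *
s=r.get_state();M=Ro.from_quat(s["eef_rot"]).as_matrix();p=s["tool_pos"]
T=toolR(90,TY)
d((p+[0,0,.08],M),(TP+[0,0,.28],T))
E
```

```text
pos [0.7015 0.0345 0.3031] F [-0.5 -0.3 -0.3] open 0.674 t 15.175
[-60.9, -0.0, -51.8] [0.0, 0.0, 0.0]
[223.6, -359.3, -227.0] [6.5, 49.3, 14.1]
```

>>> move_arm:
  targets:
    - [[0.5,-30,0,-26,0,0,0],[0.5,-61,0,-52,0,0,0],[0.5,-20,-55,-85,1,7,2],[0.5,20,-110,-110,2,14,4],[0.5,60,-160,-135,3,21,6],[0.5,100,-205,-160,4,28,8],[0.5,140,-250,-185,5,35,10],[0.5,175,-295,-205,6,42,12],[0.5,205,-335,-218,6.5,49,14],[0.5,223,-359,-227,6.5,49.3,14]]

```text
clock: 16.42
tool_pos: [0.4529, -0.3764, 0.2789]
eef_rot: [0.04, 0.999, -0.0, -0.001]
contact_force: [0.4, 0.4, -0.7]
opening: 0.677
finger_force: 30.0
```

```bash
python3 - <<'E'
from h import *
T=toolR(90,TY)
d((TP+[0,0,.28],T),(TP+[0,0,.03],T),(TP+[0,0,.006],T))
print(r.get_state()["q"].round(2))
E
```

```text
pos [ 0.4529 -0.3764  0.2789] F [ 0.4  0.4 -0.7] open 0.677 t 16.425
[0.4, 0.8, -1.1] [-0.0, -0.1, 0.2]
[0.1, 0.8, 248.9] [-0.0, -0.1, 0.2]
[0.0, 0.8, 272.9] [-0.0, -0.1, 0.2]
[ 1.22  0.86 -1.24  1.6   0.84  1.3   1.34]
```

>>> move_arm:
  targets:
    - [[0.5,0,1,0,0,0,0],[0.5,0,1,50,0,0,0],[0.5,0,1,100,0,0,0],[0.5,0,1,150,0,0,0],[0.5,0,1,195,0,0,0],[0.5,0,1,225,0,0,0],[0.5,0,1,245,0,0,0],[0.5,0,1,245,0,0,0],[0.5,0,1,245,0,0,0]]

```text
clock: 17.55
tool_pos: [0.4537, -0.3745, 0.0362]
eef_rot: [0.041, 0.999, -0.001, 0.001]
contact_force: [0.5, 0.2, -0.8]
opening: 0.678
finger_force: 30.0
```

```bash
python3 - <<'E'
from h import *
T=toolR(90,TY)
d((TP+[0,0,.006],T))
a=cv2.resize(r.snapshot("top")[220:370,390:540,::-1],(400,400),interpolation=cv2.INTER_CUBIC)
b=cv2.resize(r.snapshot("scene")[190:340,90:240,::-1],(400,400),interpolation=cv2.INTER_CUBIC)
cv2.imwrite("pics/tray6.png",np.hstack([a,b]))
E
```

```text
pos [ 0.4537 -0.3745  0.0362] F [ 0.5  0.2 -0.8] open 0.678 t 17.55
[1.0, -1.1, 30.2] [-0.1, 0.1, 0.1]
```

View pics/tray6.png

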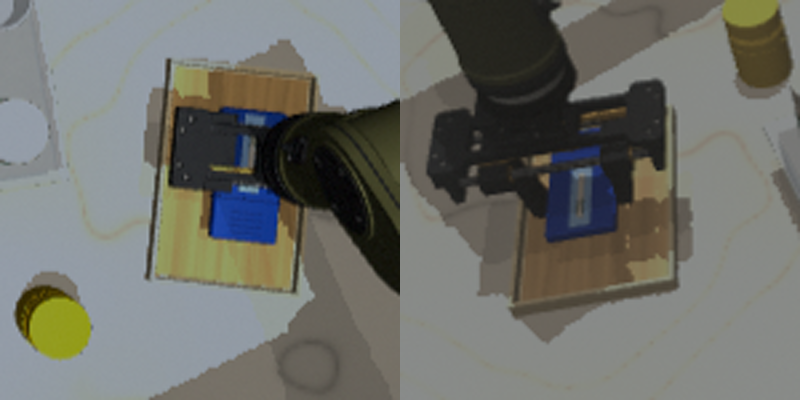

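The case is flat above the tray (left half, 245,180) and well inside the rim. I lower it slowly.

>>> move_arm:
  targets:
    - [[0.5,0,0,12,0,0,0],[0.5,0,0,20,0,0,0],[0.5,0,0,25,0,0,0],[0.5,0,0,28,0,0,0],[0.5,0,0,28,0,0,0]]

```text
clock: 18.27
tool_pos: [0.4526, -0.3745, 0.0067]
eef_rot: [0.041, 0.999, -0.0, -0.0]
contact_force: [-0.4, -1.1, -0.0]
opening: 0.675
finger_force: 30.0
```

>>> move_arm:
  targets:
    - [[0.5,0,0,1,0,0,0],[0.5,0,0,2,0,0,0],[0.5,0,0,2,0,0,0]]
  newtons: 8

```text
clock: 18.65
tool_pos: [0.4526, -0.3747, 0.005]
eef_rot: [0.041, 0.999, -0.0, -0.0]
contact_force: [0.8, 0.4, -0.2]
opening: 0.679
finger_force: 8.0
```

>>> move_arm:
  targets:
    - [[0.7,0,0,0,0,0,0],[0.74,0,0,0,0,0,0],[0.8,0,0,0,0,0,0],[0.8,0,0,0,0,0,0],[0.8,0,0,-15,0,0,0],[0.8,0,0,-50,0,0,0],[0.8,0,0,-110,0,0,0],[0.8,0,0,-170,0,0,0],[0.8,0,0,-230,0,0,0],[0.8,0,0,-230,0,0,0]]

```text
clock: 19.9
tool_pos: [0.4558, -0.3741, 0.2411]
eef_rot: [0.041, 0.999, -0.002, 0.004]
contact_force: [0.1, 0.0, -0.8]
opening: 0.804
finger_force: 0.0
```

```bash
python3 - <<'E'
from h import *
d()
a=cv2.resize(r.snapshot("top")[170:350,230:530,::-1],(750,450),interpolation=cv2.INTER_CUBIC)
cv2.imwrite("pics/f_top.png",a)
cv2.imwrite("pics/f.png",r.snapshot("scene")[130:390,80:480,::-1].repeat(2,0).repeat(2,1))
E
```

```text
pos [ 0.4558 -0.3741  0.2411] F [ 0.1  0.  -0.8] open 0.804 t 19.9
```

View pics/f.png

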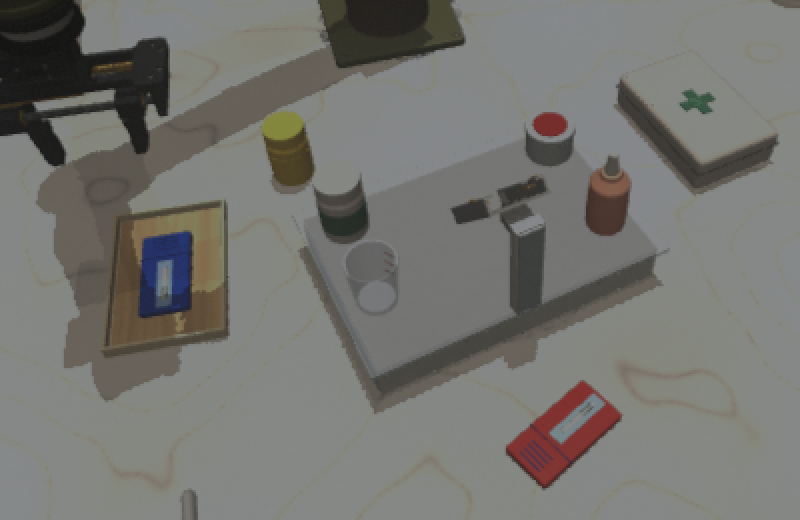

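The case lies flat in the tray at crop (165,275). All four containers stand upright on the shelf, and the gripper is clear of everything.

```bash
python3 -c "
from plant import r
print(r.finish_job())"
```

```text
the job is handed in; nothing more can be done
None
```

The job is handed in at about 20 s: the blue thermometer case lies flat in the tray, and all four containers stand upright on the glass shelf, with the jar moved aside.

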